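# Set the core pins and hold the casting mould shut

## Task

Get the casting mould ready: stand each of the two loose brass core pins fully home in the empty hole of its own row in the lower mould half, long pin beside the long one and short beside the short, and let go of them. Then lower the upper mould half onto the two dowels, yellow end over yellow end, and press it down against the sprung stud until the two faces meet flush all round. Finish while still holding it pressed shut, and leave the other things on the bench alone.

Things in the scene. Friction and masses are not known exactly. Their poses are not given: they have to be found in the camera images.
- lower_half: lower mould half: aluminium block 150 (x) by 100 (y) by 38 mm on a 178 by 116 by 12 mm plywood board, fixed to the bench; origin under the board's centre, z up; flat top (parting face) 50 mm above the bench; +x end painted yellow. Four chamfered 16 mm holes, 16 mm deep, at x = +-26, y = +-24 mm: row y = +24 for long pins, y = -24 for short; one of each already stands in place
- face_center (a point): centre of the lower half's parting face, 50 mm above the bench
- dowel_big (a point): foot, on the parting face, of the steel dowel 14 mm thick and 30 mm tall with a tapered tip (last 6 mm), at the yellow end (x = +60 mm, y = 0 in the lower half's frame)
- dowel_small (a point): foot, on the parting face, of the steel dowel 10 mm thick and 30 mm tall with a tapered tip, at the plain end (x = -60 mm, y = 0)
- hole_long (a point): centre, at the parting face, of the empty hole in the long-pin row (x = +26, y = +24 mm in the lower half's frame)
- hole_short (a point): centre, at the parting face, of the empty hole in the short-pin row (x = -26, y = -24 mm)
- ejector (a joint): travel in m of the red sprung stud, 14 mm across, at the centre of the parting face: 0 when raised (6 mm proud of the face), 0.006 when pushed level with the face. It pushes up with 7 N when raised and 13 N when level, so the upper half's own weight does not push it down at all
- upper_half: upper mould half: loose aluminium shell 150 (x) by 100 (y) by 52 mm, 0.45 kg, right way up; origin at the centre of its underside, z up; +x end yellow. Underneath: chamfered sockets 16 and 12 mm wide, 44 deep, at x = +60 and -60, y = 0; pocket 44 deep over the long pins (+y), 30 over the short (-y). On top a dark wooden grip bar 64 (x) by 24 (y) mm, 52 to 86 mm above the origin
- handle (a point): centre of the wooden grip bar on the upper half, 69 mm above its underside
- socket_big (a point): mouth of the big dowel socket in the underside of the upper half, at its yellow end; comes to lie on dowel_big
- pin_long: loose long brass core pin, 14 mm thick, 56 mm tall, standing on the bench; origin at the centre of its foot, z up along the pin; stands 40 mm out of its hole when home
- pin_short: loose short brass core pin, 14 mm thick, 42 mm tall, standing on the bench; origin at the centre of its foot; stands 26 mm out of its hole when home
- pin_long_seated: long pin already standing home in its row (x = -26, y = +24 mm in the lower half's frame); origin at its foot, 34 mm above the bench
- pin_short_seated: short pin already standing home in its row (x = +26, y = -24 mm); origin at its foot, 34 mm above the bench
- wax_tin: bystander: small lidded tin with blue label, 64 mm wide, 45 mm tall; origin at its underside
- screwdriver: bystander: screwdriver lying on the bench
- brush: bystander: brush lying on the bench
- lacquer_can: bystander: tall can 66 mm wide, 150 mm tall; origin at its underside
- paint_tin: bystander: paint tin 84 mm wide, 90 mm tall; origin at its underside
- mug: bystander: blue mug 76 mm wide, 85 mm tall; origin at its underside
- hammer: bystander: hammer lying on the bench
Not all that is in view belongs to the job. What is shaped like the upper_half but green or turquoise is not meant.

How it is judged:
By the outcome, as a careful person would: the job done as asked, in the order asked, and still so for the second after the job is handed in, while the arm keeps its last pose, push and grip.
It also fails if it takes over 72 s, if anything falls off the work surface, if the arm or the gripper's body presses on something with over 40 N, if the wrist force passes 120 N, or if a joint passes its speed limit or range.

## Robot

A 7-joint arm with a two-finger parallel gripper is mounted at the origin on the work surface. World frame = base frame: x ahead of the robot, y to its left, z up, the work surface at z = 0. Lengths are in m, angles in rad, forces in N, time in s.
With the tool pointing down it reaches from about 0.425 to 0.875 m from the base axis. Payload 9.9 kg.
Tool frame: the origin (TCP) lies midway between the tips of the shut fingers; the grasp point (between the pads) lies robot.grasp_offset behind it (robot.grasp_offset is the distance from the TCP to the grasp point, in m); z points along the fingers, y is the line along which they close (so a half turn about z gives the same grasp; the last joint's range is limited). The gripper opens to 85 mm and grips with 20 to 120 N. Pads are 22 mm wide; open, the fingers measure 114 mm over their backs; the gripper's body (76 mm by 85 mm) begins 54 mm behind the grasp point. The pads swing forward as they close: fully open they stand 13 mm farther back than shut.
Start: joints at [-1.295, 0.576, 0.025, 1.437, -0.015, 1.129, -0.057], TCP at [0.238, 0.632, 0.207] pointing down, gripper open.
Joint ranges: [-2.76, 2.76], [-0.34, 2.15], [-1.52, 1.57], [0.19, 2.46], [-1.09, 4.23], [0.17, 1.99], [-2.82, 2.82]. Speed limits (rad/s): [2.22, 2.22, 3.01, 3.01, 3.14, 3.14, 3.14].

## Interface

Orientations are given as a 3x3 rotation matrix whose columns are the frame's x, y, z axes.
In Python, from station import robot, imaging gives the robot as it stands. Calls block until the motion is done:
- robot.move_to(position, orientation): joint-space move of the TCP to a pose.
- robot.move_straight(position, attitude=None, feed=0.15, contact_N=None): straight line of the TCP; attitude=None keeps the orientation; feed is the mean speed in m/s. With contact_N (N) it stops when the force on the tool has changed by that much, and returns True; else False.
- robot.move_j(angles): joint-space move.
- robot.set_gripper(opening, effort=None): finger opening in m; effort is the grip in N (None keeps the last); returns when the fingers have stopped.
- robot.wait(seconds).
- robot.ik(position, orientation): joint angles nearest the present ones, or None.
- robot.state(): the state.
- imaging.grab_frame(name): name is "scene" or "top" or "wrist"; returns a dict with "img" (480x640x3 uint8, red, green, blue), "fov_y" (degrees; the focal length in pixels is half the picture's height over the tangent of half this angle, whatever the lens; pixels are square), "cx", "cy" (the principal point, pixels), "cam_to_world" (4x4, takes a point from camera to world coordinates). Camera axes: x right, y down, z forward; pixel columns grow to the right and rows downward; lengths in m; the calibration is good to about 2 mm. A picture is of the moment at which its call begins. There is no depth.
A pose or a line that the arm cannot do raises robot.IKError and nothing moves.
- robot.finish_job(): hands the job in; it is judged then, once.
The state is a dict: "time_s": time; "qpos": joint angles; "dq": joint speeds; "joint_efforts": joint torques, N m; "eef_pos": TCP position; "tool_rot": TCP orientation; "force": force on the tool from outside, world axes, zero at the start; "torque": the same for the moment, N m; "opening": finger opening in m; "grip_force": force on a finger pad.
Only numpy, scipy, OpenCV 4.12 (cv2) and the standard library are available. Lean on these libraries where they do the work, as an engineer would, in place of code of your own. Each camera call takes 0.05 s, during which the arm holds its last target. There are 200 camera calls.

## Working session

There is one attempt and no reset: what is moved stays moved. The work goes in short steps, each a Python script; the robot and the scene stay as the last script left them, time stands still between calls to the robot, and variables do not carry over. Pictures are saved under pics/ and viewed, at most 11 in all, crops included, and the job is handed in when it is done.

```bash
mkdir -p pics; ls; cat > h.py <<'E'
import numpy as np, cv2
from station import robot, imaging
def snap(cam,fn=None):
    f=imaging.grab_frame(cam)
    if fn: cv2.imwrite('pics/'+fn,f['img'][:,:,::-1])
    return f
def foc(f): return f['img'].shape[0]/2/np.tan(np.radians(f['fov_y'])/2)
def ray(f,u,v):
    T=np.array(f['cam_to_world']);k=foc(f)
    d=T[:3,:3]@np.array([(u-f['cx'])/k,(v-f['cy'])/k,1.]);return T[:3,3],d
def onz(f,u,v,z):
    o,d=ray(f,u,v);return o+d*(z-o[2])/d[2]
def proj(f,p):
    T=np.array(f['cam_to_world']);c=T[:3,:3].T@(np.array(p)-T[:3,3]);k=foc(f)
    return f['cx']+k*c[0]/c[2],f['cy']+k*c[1]/c[2]
def down(yaw):  # tool z down; tool y axis (closing) at angle yaw in world
    y=np.array([np.cos(yaw),np.sin(yaw),0]);z=np.array([0,0,-1.]);x=np.cross(y,z)
    return np.column_stack([x,y,z])
E
python3 - <<'E'
from h import *
for c in('scene','top','wrist'):
    f=snap(c,c+'0.png');print(c,f['fov_y'],f['cx'],f['cy'],np.round(f['cam_to_world'],3).tolist())
print(robot.grasp_offset,robot.state())
E
```

```text
pics
scene 53.44123257090611 325.6750062044033 243.76199077212826 [[-0.054, 0.552, -0.832, 1.426], [0.999, 0.024, -0.049, 0.041], [-0.007, -0.833, -0.552, 0.682], [0.0, 0.0, 0.0, 1.0]]
top 54.195426757698506 318.2097064514912 238.59575062614144 [[0.002, -0.991, 0.131, 0.35], [-1.0, -0.004, -0.01, 0.018], [0.01, -0.131, -0.991, 1.194], [0.0, 0.0, 0.0, 1.0]]
wrist 59.664379169256875 317.75605119431543 233.63299361874243 [[0.353, 0.892, 0.282, 0.166], [0.936, -0.336, -0.108, 0.658], [-0.001, 0.302, -0.953, 0.373], [0.0, 0.0, 0.0, 1.0]]
0.0187 {'time_s': 0.15, 'qpos': array([-1.29478824,  0.57634522,  0.02488213,  1.43771943, -0.01501325,
        1.1290066 , -0.05648154]), 'dq': array([ 0.00016192, -0.00195919, -0.00073723, -0.00085579,  0.00094146,
        0.00103306,  0.0018335 ]), 'joint_efforts': array([ 3.34897239e-03, -7.66263771e+01,  2.25273348e+00, -2.86184049e+01,
        1.54894462e-02,  9.93699156e-03, -2.31036302e-05]), 'eef_pos': array([0.23753552, 0.63141671, 0.20593572]), 'tool_rot': array([[-9.35970601e-01,  3.52077949e-01, -3.90665698e-04],
       [ 3.52078159e-01,  9.35969791e-01, -1.23312010e-03],
       [-6.85031025e-05, -1.29170902e-03, -9.99999163e-01]]), 'force': array([ 0.84380304, -0.4320076 ,  0.11911497]), 'torque': array([0.04303402, 0.05362571, 0.00115671]), 'grip_force': 0.0, 'opening': 0.08560287798080951}
```

View pics/top0.png

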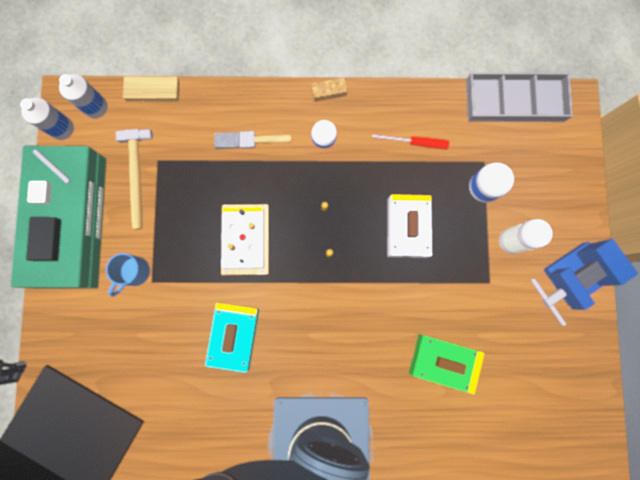

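View pics/scene0.png

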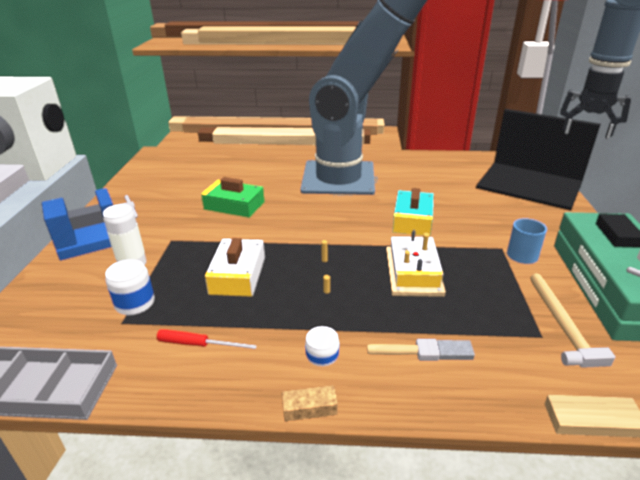

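Top view: lower half at (243,238), upper half at (411,226), pins at (324,206) and (329,253). The scene view shows the farther pin (324,250) is taller, so the pin at top (329,253) is the long one. Yellow ends both point to +x.

```bash
cat > coarse.py <<'E'
from h import *
f=snap('top');im=f['img'];hsv=cv2.cvtColor(im,cv2.COLOR_RGB2HSV)
# whites (aluminium tops) inside the mat region
def comps(m,lo,box):
    n,l,s,c=cv2.connectedComponentsWithStats(m.astype(np.uint8))
    return [(s[i],c[i],l==i) for i in range(1,n) if s[i][4]>=lo and box[0]<c[i][0]<box[2] and box[1]<c[i][1]<box[3]]
box=(160,165,480,275)
H,S,V=[hsv[:,:,i].astype(int) for i in range(3)]
for name,m,lo,z in(('white',(S<40)&(V>150),200,.05),('yellow',(H>22)&(H<34)&(S>180)&(V>180),30,.05),('brass',(H>10)&(H<26)&(S>120)&(V>100),8,.05),('red',((H<5)|(H>174))&(S>170)&(V>120),4,.055)):
    for s,c,l in comps(m,lo,box):
        p=onz(f,*c,z);r=cv2.minAreaRect(np.argwhere(l)[:,::-1].astype(np.float32)) 
        print(name,s.tolist(),np.round(c,1),np.round(p[:2],3),'rect',np.round(r[0],1),np.round(r[1],1),round(r[2],1))
E
python3 coarse.py
```

```text
white [387, 196, 46, 61, 2230] [408.9 229.1] [ 0.525 -0.218] rect [409.5 226. ] [60. 45.] 90.0
white [221, 212, 43, 57, 2328] [242.  240.1] [0.496 0.194] rect [242. 240.] [56. 42.] 90.0
yellow [392, 195, 39, 5, 182] [410.7 197.1] [ 0.606 -0.224] rect [411. 197.] [ 4. 38.] 90.0
yellow [224, 208, 38, 3, 93] [243.3 209. ] [0.574 0.192] rect [242.5 209. ] [37.  2.] 0.0
brass [391, 194, 41, 7, 52] [412.9 194.8] [ 0.612 -0.23 ] rect [411.2 195.1] [40.4  4.8] 7.1
brass [321, 202, 7, 8, 47] [324.1 205.3] [ 0.584 -0.008] rect [324.  205.5] [7. 6.] 90.0
brass [250, 224, 4, 4, 13] [251.4 225.5] [0.533 0.171] rect [251.5 225.5] [3. 3.] 90.0
brass [229, 245, 5, 4, 16] [230.8 246.6] [0.48  0.221] rect [231.  246.5] [3. 4.] 90.0
brass [326, 249, 7, 8, 47] [329.  252.4] [ 0.467 -0.02 ] rect [329.  252.5] [7. 6.] 90.0
red [241, 235, 3, 4, 10] [242.  236.8] [0.504 0.193] rect [242.  236.5] [3. 2.] 90.0
```

```bash
python3 - <<'E'
from h import *
print(robot.ik([.475,.194,.22],down(-np.pi/2)))
robot.move_to([.475,.194,.22],down(np.pi/2)); f=snap('wrist','w1.png'); np.save('w1.npy',f,allow_pickle=True)
print(robot.state()['qpos'].round(3))
for y in(-90,-60,-45,0,150,180):print(y,robot.ik([.52,.194,.22],down(np.radians(y))))
robot.move_to([.49,-.014,.22],down(np.pi/2)); f=snap('wrist','w2.png'); np.save('w2.npy',f,allow_pickle=True)
robot.move_to([.49,-.22,.26],down(np.pi/2)); f=snap('wrist','w3.png'); np.save('w3.npy',f,allow_pickle=True)
print(robot.state()['time_s'],robot.state()['eef_pos'])
a=[cv2.imread(f'pics/w{i}.png') for i in(1,2,3)]
b=[cv2.resize(x[:,:],(400,300),interpolation=cv2.INTER_AREA) for x in a]
cv2.imwrite('pics/m1.png',np.vstack([np.hstack(b[:2]),np.hstack([b[2],b[2]*0])]))
E
```

```text
[-1.02955755  0.41825719  0.80303268  1.85663294 -0.35136094  1.01419402
 -1.65108319]
[-0.545  0.324  0.087  1.841 -0.034  0.978  1.129]
-90 [-1.15477607  0.75633817  1.36044738  1.76204833 -0.77382442  1.28810498
 -1.17420106]
-60 [-0.91552235  0.46907151  0.72583962  1.75551971 -0.35288606  1.05158347
 -1.11236742]
-45 [-0.87741815  0.45320858  0.65978444  1.75434664 -0.31601621  1.04229266
 -0.89040385]
0 [-0.75482929  0.41696491  0.46164799  1.75039144 -0.21280546  1.02384275
 -0.21601666]
150 [-0.34037173  0.38580353 -0.14505841  1.73577996  0.06370031  1.02457784
  2.10997045]
180 [-0.25692679  0.39155011 -0.26525001  1.73276925  0.1167726   1.03268438
  2.57861061]
3.85 [ 0.4906567  -0.21758231  0.25956514]
```

View pics/m1.png

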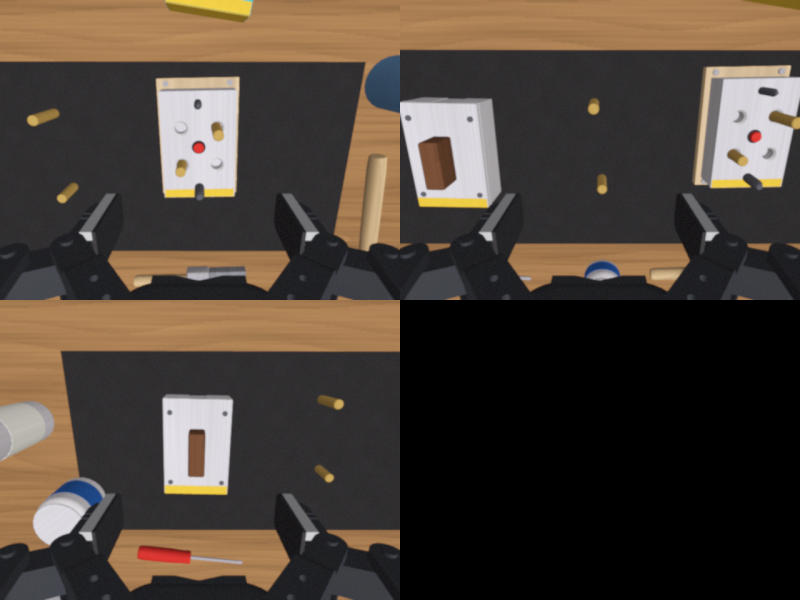

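View pics/w1.png

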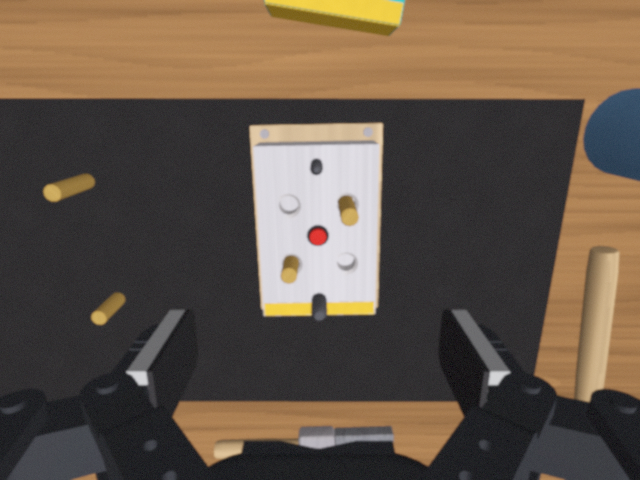

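w1 shows the empty holes at (289,204) (short) and (346,261) (long), the stud at (318,236), and the seated pins' tips at (349,217) and (290,276). Image down is world +x and image right is world +y. Next I'll compute the poses from colour masks.

```bash
cat > meas.py <<'E'
from h import *
def masks(f):
    h=cv2.cvtColor(f['img'],cv2.COLOR_RGB2HSV).astype(int);H,S,V=h[...,0],h[...,1],h[...,2]
    return dict(light=(S<45)&(V>150),yellow=(H>=22)&(H<34)&(S>170)&(V>180),brass=(H>13)&(H<24)&(S>100)&(V>70),red=((H<6)|(H>174))&(S>150)&(V>90),wood=(H<14)&(S>90)&(V>30)&(V<170)),V
def comps(m,lo):
    n,l,s,c=cv2.connectedComponentsWithStats(m.astype(np.uint8));return [(s[i],c[i],l==i) for i in range(1,n) if s[i][4]>=lo]
def block(f,z,near,r=.13):
    """block top (light+yellow) lying at height z near a point: centre, yaw, size, from its outline cast on the plane"""
    M,V=masks(f);m=(M['light']|M['yellow']).astype(np.uint8)
    yy,xx=np.nonzero(m);P=np.array([onz(f,x,y,z)[:2] for x,y in zip(xx,yy)])
    k=np.linalg.norm(P-near,axis=1)<r;q=np.zeros_like(m);q[yy[k],xx[k]]=1
    s,c,l=max(comps(cv2.morphologyEx(q,cv2.MORPH_OPEN,np.ones((5,5))),500),key=lambda t:t[0][4])
    yy,xx=np.nonzero(l);P=np.array([onz(f,x,y,z)[:2] for x,y in zip(xx,yy)])
    (cx,cy),(w,h),a=cv2.minAreaRect((P*1000).astype(np.float32))
    if w<h: a+=90
    a=(a+90)%180-90
    return np.array([cx,cy])/1000,a,sorted((w,h))
def tops(f,h,near,r=.03):
    """bright top discs of brass pins at height h near a point"""
    M,V=masks(f);o=[]
    for s,c,l in comps(M['brass'],20):
        if np.linalg.norm(onz(f,*c,h/2)[:2]-near)>r: continue
        v=V[l];t,_=cv2.threshold(v.astype(np.uint8),0,255,cv2.THRESH_OTSU)
        t,ct,_=max(comps(l&(V>t),5),key=lambda q:q[0][4])
        o.append((t.tolist(),onz(f,*ct,h)[:2].round(4),onz(f,*c,h/2)[:2].round(4)))
    return o
E
python3 - <<'E'
from meas import *
L=lambda i:np.load(f'w{i}.npy',allow_pickle=True).item()
f1,f2,f3=L(1),L(2),L(3)
c,a,s=block(f1,.05,[.50,.193]);print('lower',c,a,s)
for s,cc,l in comps(masks(f1)[0]['red'],20):print('red',s.tolist(),onz(f1,*cc,.056))
for n in((.474,.218),(.526,.17)):print('seated',tops(f1,.09 if n[1]>.2 else .076,n,.045))
print('long',tops(f2,.056,[.467,-.02]),tops(f2,.042,[.467,-.02]))
print('short',tops(f2,.042,[.584,-.008]))
c,a,s=block(f3,.052,[.53,-.22]);print('upper',c,a,s)
for s,cc,l in comps(masks(f3)[0]['wood'],200):
    p=onz(f3,*cc,.086)
    if np.linalg.norm(p[:2]-[.53,-.22])<.06:print('wood',s.tolist(),p)
T=np.array(f1['cam_to_world']);print(T.round(4))
E
```

```text
lower [0.49946429 0.1936485 ] 1.0578978061676025 [101.41651153564453, 138.14141845703125]
red [309, 228, 18, 17, 234] [0.5051314 0.1938477 0.056    ]
seated [([341, 208, 17, 17, 219], array([0.4789, 0.2171]), array([0.4863, 0.2193]))]
seated [([282, 268, 15, 15, 172], array([0.5315, 0.1706]), array([0.5423, 0.1688]))]
long [([302, 165, 16, 18, 231], array([ 0.4685, -0.0202]), array([ 0.4704, -0.0205]))] [([302, 165, 16, 18, 231], array([ 0.4708, -0.0204]), array([ 0.4715, -0.0207]))]
short [([316, 296, 15, 14, 166], array([ 0.5888, -0.0086]), array([ 0.5914, -0.0085]))]
upper [ 0.52928363 -0.2219155 ] -1.1690826416015625 [100.27055358886719, 136.3616485595703]
wood [302, 208, 26, 74, 1738] [ 0.53209411 -0.22202688  0.086     ]
[[-6.000e-04  9.533e-01  3.021e-01  3.983e-01]
 [ 1.000e+00  4.000e-04  6.000e-04  1.938e-01]
 [ 5.000e-04  3.021e-01 -9.533e-01  3.870e-01]
 [ 0.000e+00  0.000e+00  0.000e+00  1.000e+00]]
```

```bash
python3 - <<'E'
from meas import *
from scipy.optimize import lsq_linear
robot.move_to([.505,.224,.22],down(0)); f=snap('wrist','w4.png'); np.save('w4.npy',f,allow_pickle=True)
f1=np.load('w1.npy',allow_pickle=True).item()
def pts(f):
    r=[onz(f,*cc,.056)[:2] for s,cc,l in comps(masks(f)[0]['red'],20) if np.linalg.norm(onz(f,*cc,.056)[:2]-[.505,.194])<.03][0]
    a=tops(f,.09,(.479,.217),.045);b=tops(f,.076,(.531,.17),.045);print(a,b)
    return np.array([r,a[0][1],b[0][1]])
A,B=pts(f1),pts(f);print(A.round(4).tolist(),B.round(4).tolist())
d=(A-B).mean(0)
R=lambda q:np.array([[np.cos(q),-np.sin(q)],[np.sin(q),np.cos(q)]])
b=np.linalg.solve(R(np.pi/2)-R(0),d);print('spread',(A-B).round(4).tolist(),'b at yaw90',R(np.pi/2)@b,'block',block(f,.05,[.5,.19]))
print(robot.state()['time_s'])
E
```

```text
[([341, 208, 17, 17, 219], array([0.4789, 0.2171]), array([0.4863, 0.2193]))] [([282, 268, 15, 15, 172], array([0.5315, 0.1706]), array([0.5423, 0.1688]))]
[([275, 209, 17, 17, 220], array([0.48  , 0.2185]), array([0.4778, 0.2112]))] [([344, 262, 15, 15, 178], array([0.5325, 0.1716]), array([0.5346, 0.1614]))]
[[0.5051, 0.1938], [0.4789, 0.2171], [0.5315, 0.1706]] [[0.5063, 0.1952], [0.48, 0.2185], [0.5325, 0.1716]]
spread [[-0.0012, -0.0014], [-0.0011, -0.0014], [-0.001, -0.001]] b at yaw90 [-1.17745912e-03 -8.39943320e-05] block (array([0.50626825, 0.19654886]), 0.8950574994087219, [106.37203216552734, 154.5252685546875])
5.8917
```

Two views taken 90° apart give a camera bias of about (-1.2, -0.1) mm. Corrected, the lower half's centre is (0.5063, 0.1939) with yaw of about 1.1°. I'll do the long pin next.

```bash
cat > act.py <<'E'
from meas import *
C=np.array([.5063,.1939]);YAW=np.radians(1.1);B=np.array([.0012,.0001])
def low(x,y): c,s=np.cos(YAW),np.sin(YAW);return C+[c*x-s*y,s*x+c*y]
D=down(np.pi/2+YAW)
def P(xy,z): return [xy[0],xy[1],z]
def st(t):
    s=robot.state();print(t,'t',round(s['time_s'],2),'p',s['eef_pos'].round(4),'F',np.round(s['force'],1),'op',round(s['opening'],4),'grip',round(s['grip_force'],1));return s
def pick(xy,gz):
    robot.set_gripper(.045)
    robot.move_to(P(xy,.12),D);robot.move_straight(P(xy,gz),feed=.1);robot.set_gripper(.0,40);s=st('gripped')
    robot.move_straight(P(xy,.16),feed=.2);return st('lifted')
def insert(xy,gz):
    robot.move_to(P(xy,.16),D);robot.move_straight(P(xy,gz+.060),feed=.15)
    hit=robot.move_straight(P(xy,gz+.0335),feed=.03,contact_N=8);s=st(f'insert hit={hit}')
    print('foot z',s['eef_pos'][2]-gz);return s['eef_pos'][2]-gz
E
python3 - <<'E'
from act import *
gz=.0265
s=pick([.4697,-.0202],gz)
if s['opening']>.010: insert(low(.026,.024),gz); snap('wrist','w5.png')
E
```

```text
gripped t 9.5 p [ 0.4702 -0.0202  0.027 ] F [-0.7  0.4  5.7] op 0.0106 grip 39.1
lifted t 10.32 p [ 0.469  -0.0202  0.1592] F [ 0.7 -0.5 -0.9] op 0.0104 grip 39.0
insert hit=True t 12.74 p [0.5322 0.2186 0.061 ] F [-0.6  0.5  5.6] op 0.0106 grip 39.9
foot z 0.0345485456223361
```

The long pin's foot stopped at 34.5 mm, so it is home. I'll release it and do the short pin.

```bash
python3 - <<'E'
from act import *
xy=low(.026,.024)
robot.set_gripper(.032); st('open'); robot.move_straight(P(xy,.16),feed=.2)
gz=.0195
s=pick([.5900,-.0085],gz)
if s['opening']>.008:
    insert(low(-.026,-.024),gz); 
E
```

```text
open t 13.13 p [0.5311 0.2181 0.0603] F [ 0.1 -0.2 -0.6] op 0.0324 grip 0.0
gripped t 16.67 p [ 0.59   -0.0085  0.0196] F [ 0.2 -0.6  0.8] op -0.0001 grip 0.0
lifted t 17.52 p [ 0.5893 -0.0085  0.159 ] F [-0.4  0.5  0.1] op -0.0001 grip 0.0
```

The grip closed on nothing, so I'll look again.

```bash
python3 - <<'E'
from act import *
robot.move_to([.52,.05,.22],down(np.pi/2)); f=snap('wrist','w6.png');np.save('w6.npy',f,allow_pickle=True);st('')
print(tops(f,.042,[.589,-.0085],.08),tops(f,.014,[.589,-.0085],.08))
E
```

```text
t 18.08 p [0.5198 0.0496 0.2191] F [ 0.3 -0.2  0.2] op 0.0002 grip 0.0
[([246, 266, 15, 15, 175], array([ 0.5888, -0.0086]), array([ 0.591 , -0.0096]))] [([246, 266, 15, 15, 175], array([ 0.6006, -0.0132]), array([ 0.5967, -0.0119]))]
```

View pics/w6.png

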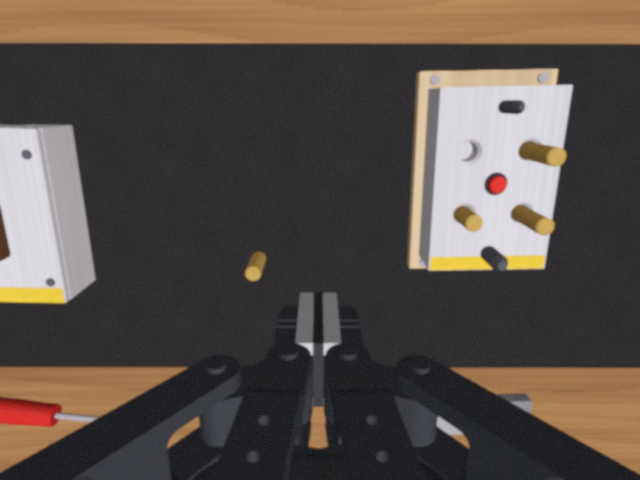

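The short pin still stands untouched at the same spot, and the long pin is seated at (533,220). The pads must have closed just above its top, so I'll grip deeper, let it drop the last bit, then press it home with shut fingers.

```bash
python3 - <<'E'
from act import *
gz=.012
s=pick([.5898,-.0085],gz)
if s['opening']>.008:
    xy=low(-.026,-.024)
    robot.move_to(P(xy,.14),D);robot.move_straight(P(xy,gz+.060),feed=.15)
    hit=robot.move_straight(P(xy,.0525),feed=.03,contact_N=8);s=st(f'insert hit={hit}')
    print('foot z',s['eef_pos'][2]-gz)
E
```

```text
gripped t 20.83 p [ 0.5903 -0.0085  0.0125] F [0.2 0.3 5. ] op 0.0103 grip 39.1
lifted t 21.73 p [ 0.589  -0.0085  0.1588] F [ 0.5  0.4 -1.4] op 0.0107 grip 39.0
insert hit=False t 23.98 p [0.4808 0.1694 0.0525] F [-0.9  0.3 -0.1] op 0.0108 grip 39.0
foot z 0.0405024417077581
```

```bash
python3 - <<'E'
from act import *
xy=low(-.026,-.024)
robot.set_gripper(.03);robot.move_straight(P(xy,.11),feed=.2);robot.set_gripper(0)
h=robot.move_straight(P(xy,.0745),feed=.05,contact_N=8);st(f'press short {h} (home .076)')
robot.move_straight(P(xy,.12),feed=.2)
xy=low(.026,.024);robot.move_straight(P(xy,.12),feed=.2)
h=robot.move_straight(P(xy,.0885),feed=.05,contact_N=8);st(f'press long {h} (home .090)')
robot.move_straight(P(xy,.15),feed=.2);robot.set_gripper(.06)
# closer look at upper half on the way
robot.move_to([.50,-.222,.26],down(np.pi/2)); f=snap('wrist','w7.png');np.save('w7.npy',f,allow_pickle=True);st('')
M,V=masks(f)
for s,cc,l in comps(M['wood'],200)+comps(M['yellow'],60):print(s.tolist(),cc.round(1))
f=snap('scene','s2.png')
E
```

```text
press short False (home .076) t 26.0 p [0.4809 0.1695 0.0746] F [0.1 0.3 0.6] op 0.0003 grip 0.0
press long False (home .090) t 27.66 p [0.532  0.2184 0.0886] F [-0.3 -0.4  0.1] op 0.0003 grip 0.0
 t 30.43 p [ 0.5006 -0.2205  0.2596] F [-0.  -0.1 -0.8] op 0.0603 grip 0.0
[305, 198, 25, 74, 1781] [316.9 234.5]
[219, 383, 90, 23, 551] [263.9 391.8]
[267, 289, 97, 13, 1103] [314.9 295.1]
```

View pics/w7.png

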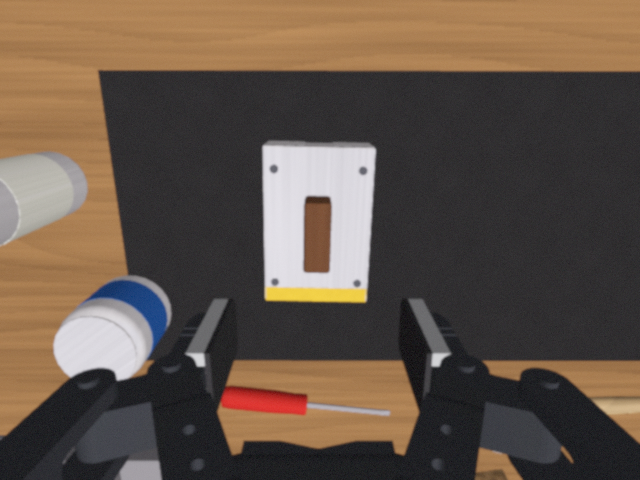

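w7 shows the upper half with its grip bar at (317,235) and its yellow end at (315,295), pointing +x. The press found no contact at the home heights, so I'll check where the fingertips really are and whether the pins are seated.

```bash
python3 - <<'E'
from act import *
f6=np.load('w6.npy',allow_pickle=True).item();p=np.array([.5198,.0496,.2191])
for d in(0,.0187,.03):print(d,np.round(proj(f6,p+[0,0,d]),1))
f=snap('scene');im=f['img']
for n,x,y,z in(('longnew',.026,.024,.09),('longold',-.026,.024,.09),('shortnew',-.026,-.024,.076),('shortold',.026,-.024,.076)):
    print(n,np.round(proj(f,P(low(x,y),z)),1),'foot on face',np.round(proj(f,P(low(x,y),.05)),1))
f7=np.load('w7.npy',allow_pickle=True).item()
print('upper',block(f7,.052,[.53,-.22]))
c=cv2.resize(im[215:305,365:465,::-1],None,fx=4,fy=4,interpolation=cv2.INTER_CUBIC)
d=cv2.resize(cv2.imread('pics/w6.png')[270:420,240:400],None,fx=2.4,fy=2.4)
o=np.zeros((360,800,3),np.uint8);o[:c.shape[0],:400]=c[:,:400];o[:d.shape[0],410:410+d.shape[1]]=d[:,:390]
cv2.imwrite('pics/m2.png',o)
E
```

```text
0 [318.7 285.7]
0.0187 [318.8 305.6]
0.03 [318.8 319.9]
longnew [428.6 245.8] foot on face [426.6 260.4]
longold [425.3 233.4] foot on face [423.5 247.6]
shortnew [404.  238.2] foot on face [403.1 247.4]
shortold [406.4 250.7] foot on face [405.4 260.1]
upper (array([ 0.52925616, -0.22207904]), -1.173736572265625, [100.18207550048828, 136.38436889648438])
```

View pics/m2.png

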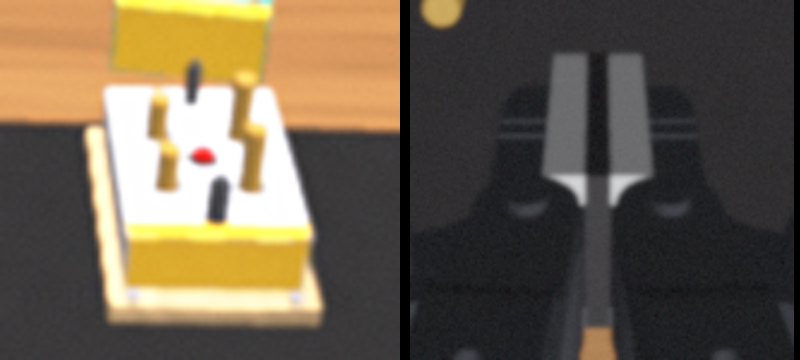

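The scene crop shows all four pins at matching heights in their rows: the new short one at crop (160,95) and the new long one at (255,128), both where projected. The fingertips are about 6 mm behind the nominal TCP, so the press stayed short of contact. Next I'll measure and grasp the upper half.

```bash
cat > up.py <<'E'
from act import *
f=np.load('w7.npy',allow_pickle=True).item();M,V=masks(f)
s,c,l=[q for q in comps(M['yellow'],60) if q[1][1]<330][0]
rows=[np.nonzero(l[:,u])[0] for u in range(275,361)]
xe=[onz(f,u,r.max()+.5,.052)[0] for u,r in zip(range(275,361),rows) if len(r)]
k=np.polyfit(range(len(xe)),xe,1);print('yellow edge x mid',np.mean(xe),'slope deg',np.degrees(np.arctan2(k[0],onz(f,300,300,.052)[1]-onz(f,299,300,.052)[1])))
top=V[130:160,300:340].mean(1);print('far edge V',np.c_[np.arange(130,160),top.round(0)].astype(int).tolist())
w=V[190:280,312:322].mean(1);g=np.abs(np.diff(w));print('bar edges',[(190+i,int(g[i])) for i in np.argsort(-g)[:6]])
m=M['light']|M['yellow']
for v in(180,220,260,290):
    u=np.nonzero(m[v,230:400])[0]+230;a,b=onz(f,u.min()-.5,v,.052),onz(f,u.max()+.5,v,.052);print('row',v,'y',a[1].round(4),b[1].round(4),'mid',((a+b)/2)[:2].round(4))
for v in(145,146,198,203,272): print(v,onz(f,317,v,.052)[0].round(4),onz(f,317,v,.086)[0].round(4))
E
python3 up.py
```

```text
yellow edge x mid 0.6125165373981656 slope deg 1.0194259653102355
far edge V [[130, 48], [131, 49], [132, 49], [133, 49], [134, 49], [135, 49], [136, 49], [137, 48], [138, 49], [139, 49], [140, 53], [141, 67], [142, 96], [143, 119], [144, 130], [145, 138], [146, 162], [147, 195], [148, 214], [149, 221], [150, 222], [151, 222], [152, 222], [153, 223], [154, 223], [155, 222], [156, 223], [157, 223], [158, 222], [159, 223]]
bar edges [(np.int64(195), 50), (np.int64(196), 49), (np.int64(272), 40), (np.int64(271), 30), (np.int64(194), 28), (np.int64(273), 20)]
row 180 y -0.2715 -0.1713 mid [ 0.4918 -0.2214]
row 220 y -0.272 -0.1725 mid [ 0.5293 -0.2222]
row 260 y -0.2735 -0.1729 mid [ 0.5691 -0.2232]
row 290 y -0.2707 -0.1893 mid [ 0.6006 -0.23  ]
145 0.4608 0.4574
146 0.4616 0.4582
198 0.5084 0.5008
203 0.5131 0.505
272 0.5815 0.5672
```

```bash
cat > up2.py <<'E'
from act import *
U=np.array([.5384,-.2223]);UY=np.radians(-1.2);DU=down(np.pi/2+UY)
E
python3 - <<'E'
from up2 import *
robot.move_to(P(U,.14),DU)
h=robot.move_straight(P(U,.050),feed=.1,contact_N=5);st(f'down {h}')
robot.set_gripper(0,110);s=st('gripped')
g=s['eef_pos'][2]
robot.move_straight(P(U,g+.02),feed=.1);s=st('lift2cm')
if s['opening']>.015: robot.move_straight(P(U,g+.12),feed=.15);st('up');print('g',g)
f=snap('scene','s3.png');snap('wrist','w8.png')
E
```

```text
down False t 32.15 p [ 0.5388 -0.2225  0.0507] F [-0.3 -0.9  0.1] op 0.0602 grip 0.0
gripped t 32.58 p [ 0.5387 -0.2218  0.0506] F [-1.2  3.2  5.8] op 0.0208 grip 107.9
lift2cm t 32.94 p [ 0.5385 -0.2224  0.0707] F [-0.3  0.2 -4.9] op 0.0207 grip 108.4
up t 33.76 p [ 0.5377 -0.222   0.1695] F [-0.8  0.4 -5.6] op 0.0205 grip 108.4
g 0.05061301608572523
```

View pics/s3.png

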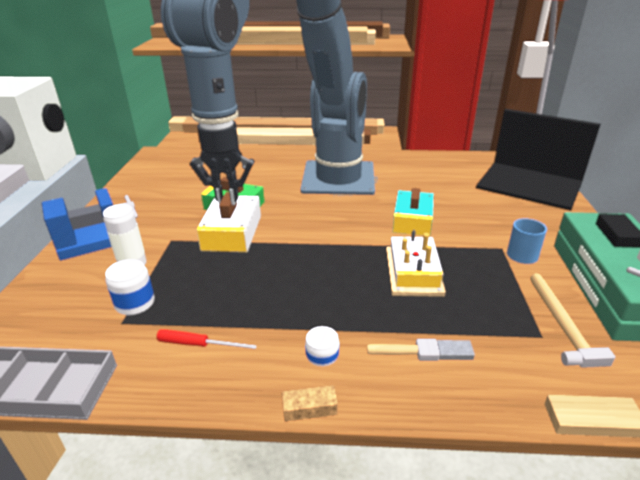

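The upper half is held level at (230,220). Now I'll carry it over and lower it onto the dowels.

```bash
python3 - <<'E'
from up2 import *
g=.0505
robot.move_to(P(C,.175),D);st('over')
robot.move_straight(P(C,g+.094),feed=.1);st('at pins')
h=robot.move_straight(P(C,g+.060),feed=.03,contact_N=10);s=st(f'descend {h}');print('underside',s['eef_pos'][2]-g)
snap('scene','s4.png')
E
```

```text
over t 35.4 p [0.507  0.1923 0.175 ] F [ 0.3 -1.2 -5.2] op 0.021 grip 108.4
at pins t 35.86 p [0.5065 0.1933 0.1444] F [ 0.2 -0.3 -5.1] op 0.0209 grip 108.4
descend False t 37.14 p [0.5064 0.1939 0.1106] F [ 1.6  1.  -6.3] op 0.0206 grip 108.3
underside 0.06008468488426315
```

```bash
python3 - <<'E'
from up2 import *
g=.0505
h=robot.move_straight(P(C,g+.052),feed=.03,contact_N=30);s=st(f'to 2mm {h}');print(s['eef_pos'][2]-g)
h=robot.move_straight(P(C,g+.046),feed=.01,contact_N=38);s=st(f'press {h}');print(s['eef_pos'][2]-g)
robot.wait(.5);s=st('hold');print(s['eef_pos'][2]-g,s['torque'])
snap('scene','s5.png')
f=imaging.grab_frame('scene');c=cv2.resize(f['img'][170:320,350:470,::-1],None,fx=4,fy=4,interpolation=cv2.INTER_CUBIC);cv2.imwrite('pics/c5.png',c)
E
```

```text
to 2mm False t 37.61 p [0.5068 0.194  0.1029] F [0.2 0.5 5.4] op 0.0205 grip 109.6
0.05243671310947896
press True t 38.08 p [0.507  0.1945 0.1007] F [-1.6 -0.8 10.5] op 0.0208 grip 110.3
0.05018575930136679
hold t 38.58 p [0.5069 0.1945 0.1007] F [-1.5 -0.8 10.5] op 0.0206 grip 110.3
0.05018340195765973 [-0.4563102   0.38813521 -0.01228921]
```

View pics/c5.png

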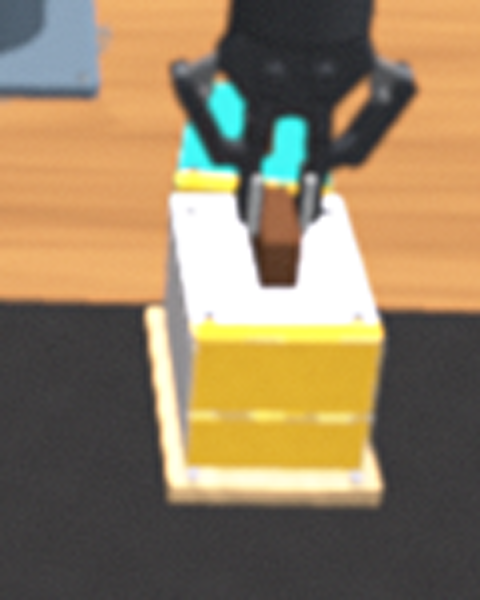

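The crop shows the halves stacked, yellow over yellow, with a thin light seam at (275,415). The stop relaxed to about 15 N total, barely above the spring, so I'll press more firmly and hold.

```bash
python3 - <<'E'
from up2 import *
z=.1005
xy=robot.state()['eef_pos'][:2]
xy=C
for i in range(12):
    z-=.0005;robot.move_straight(P(xy,z),feed=.01);robot.wait(.15);s=robot.state()
    print(round(z,4),s['eef_pos'].round(4),s['force'].round(1),s['torque'].round(2))
    if s['force'][2]>28: break
robot.wait(.5);st('hold')
f=imaging.grab_frame('scene');c=f['img'][235:300,390:450,::-1];cv2.imwrite('pics/c6.png',cv2.resize(c,None,fx=8,fy=8,interpolation=cv2.INTER_CUBIC))
E
```

```text
0.1 [0.507  0.1942 0.1009] [-0.5  0.4  9.6] [-0.14 -0.03 -0.05]
0.0995 [0.507  0.1944 0.1007] [-0.6  0.8 13.7] [-0.17  0.23 -0.07]
0.099 [0.507  0.1947 0.1005] [-2.4  1.4 16.5] [-0.26  0.51 -0.08]
0.0985 [0.507  0.1948 0.1004] [-4.3  1.5 21.3] [-0.29  0.75 -0.03]
0.098 [0.507  0.1948 0.1004] [-5.7  0.5 28.2] [-0.47  1.18 -0.01]
hold t 41.19 p [0.507  0.1948 0.1004] F [-6.1  0.  27.2] op 0.0207 grip 112.6
```

View pics/c6.png

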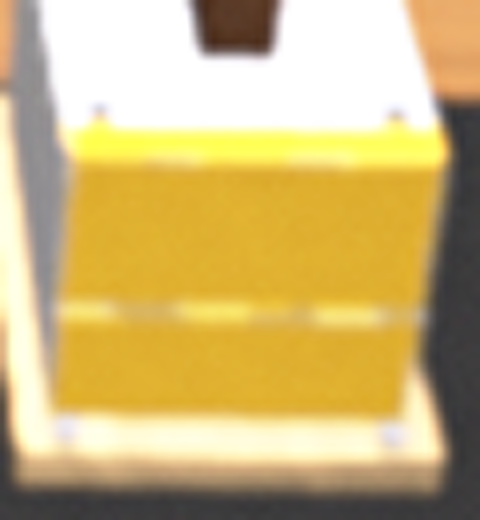

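The plateau at 0.1004 shows the faces are bearing. The wrist moment (about +1.2 N m about y) says the -x end carries most of the load, so I'll trim the attitude and the side offset to spread the pressure evenly.

```bash
python3 - <<'E'
from up2 import *
from scipy.spatial.transform import Rotation as Ro
r0=Ro.from_matrix(robot.state()['tool_rot'])*Ro.from_matrix(D).inv();print('tilt deg',np.degrees(r0.as_rotvec()).round(2))
xy=np.array([.5070,.1945]);rx=ry=0.
for i in range(10):
    robot.move_straight(P(xy,.0979),(Ro.from_rotvec(np.radians([rx,ry,0]))*Ro.from_matrix(D)).as_matrix(),feed=.01);robot.wait(.2);s=robot.state()
    t=s['torque'];q=(Ro.from_matrix(s['tool_rot'])*Ro.from_matrix(D).inv()).as_rotvec()
    print(round(rx,2),round(ry,2),s['eef_pos'].round(4),s['force'].round(1),t.round(2),'tilt',np.degrees(q).round(2),round(s['time_s'],2))
    if abs(t[0])<.15 and abs(t[1])<.15: break
    rx+=float(np.clip(t[0]*.3,-.25,.25));ry+=float(np.clip(t[1]*.3,-.25,.25))
E
```

```text
tilt deg [ 0.19 -0.26  0.03]
0.0 0.0 [0.5069 0.1948 0.1004] [-8.7 -1.1 32.5] [-0.86  1.87 -0.05] tilt [ 0.06 -0.07  0.01] 41.69
-0.25 0.25 [0.5068 0.1947 0.1003] [-8.9 -2.6 33. ] [-0.86  1.94 -0.05] tilt [-0.2   0.2   0.01] 42.14
-0.5 0.5 [0.5067 0.1946 0.1004] [-9.  -3.7 34.2] [-0.81  2.   -0.01] tilt [-0.46  0.46 -0.  ] 42.59
-0.74 0.75 [0.5065 0.1945 0.1004] [-10.9  -3.   33.1] [-0.68  2.06 -0.09] tilt [-0.71  0.72 -0.01] 43.04
-0.95 1.0 [0.5064 0.1944 0.1004] [-10.2  -4.2  33.5] [-0.6   2.09 -0.01] tilt [-0.92  0.99 -0.01] 43.49
-1.13 1.25 [0.5063 0.1944 0.1004] [-10.9  -4.1  35.1] [-0.59  2.16 -0.01] tilt [-1.1   1.25 -0.02] 43.94
-1.31 1.5 [0.5061 0.1943 0.1004] [-12.1  -5.2  35.3] [-0.56  2.27 -0.02] tilt [-1.28  1.51 -0.02] 44.39
-1.47 1.75 [0.506  0.1942 0.1004] [-12.2  -3.2  34.9] [-0.47  2.3  -0.04] tilt [-1.46  1.77 -0.02] 44.84
-1.61 2.0 [0.5059 0.1942 0.1004] [-13.   -3.8  35.7] [-0.44  2.37  0.01] tilt [-1.6   2.03 -0.02] 45.29
-1.75 2.25 [0.5059 0.1942 0.1005] [-13.4  -5.5  36.5] [-0.44  2.46 -0.03] tilt [-1.73  2.28 -0.02] 45.74
```

The moment tracks the side force Fx (lever about 0.2 m to the sensor), so the load is in fact central and the tilting was unneeded. I'll go back to level and trim out the side force instead.

```bash
python3 - <<'E'
from up2 import *
from scipy.spatial.transform import Rotation as Ro
x,y=.5066,.1946
for k,z in((.5,.0982),(0,.0982)):
    robot.move_straight(P([x,y],z),(Ro.from_rotvec(np.radians([-1.75*k,2.25*k,0]))*Ro.from_matrix(D)).as_matrix(),feed=.01)
for i in range(6):
    robot.move_straight(P([x,y],.0979),D,feed=.01);robot.wait(.25);s=robot.state();F=s['force']
    q=(Ro.from_matrix(s['tool_rot'])*Ro.from_matrix(D).inv()).as_rotvec()
    print(round(x,4),round(y,4),s['eef_pos'].round(4),F.round(1),s['torque'].round(2),'tilt',np.degrees(q).round(2),round(s['time_s'],2))
    if abs(F[0])<3 and abs(F[1])<3: break
    x+=float(np.clip(F[0]*1e-4,-6e-4,6e-4));y+=float(np.clip(F[1]*1e-4,-6e-4,6e-4))
c=imaging.grab_frame('scene')['img'][235:300,390:450,::-1];w=imaging.grab_frame('wrist')['img'][:,:,::-1]
cv2.imwrite('pics/c7.png',np.hstack([cv2.resize(c,(369,400),interpolation=cv2.INTER_CUBIC),cv2.resize(w[:,140:500],(300,400))]))
E
```

```text
0.5066 0.1946 [0.507  0.1948 0.1004] [-6.7 -2.1 31.4] [-0.9   1.58  0.01] tilt [ 0.05 -0.11  0.  ] 46.74
0.506 0.1944 [0.507  0.1948 0.1004] [-4.2 -1.2 29.2] [-0.8   1.1   0.01] tilt [ 0.08 -0.17  0.  ] 47.24
0.5056 0.1943 [0.507  0.1948 0.1004] [-4.  -1.8 27.1] [-0.73  0.74  0.02] tilt [ 0.09 -0.21 -0.  ] 47.74
0.5052 0.1941 [0.507  0.1948 0.1004] [-1.6 -1.  25.5] [-0.59  0.43 -0.  ] tilt [ 0.11 -0.25 -0.  ] 48.24
```

View pics/c7.png

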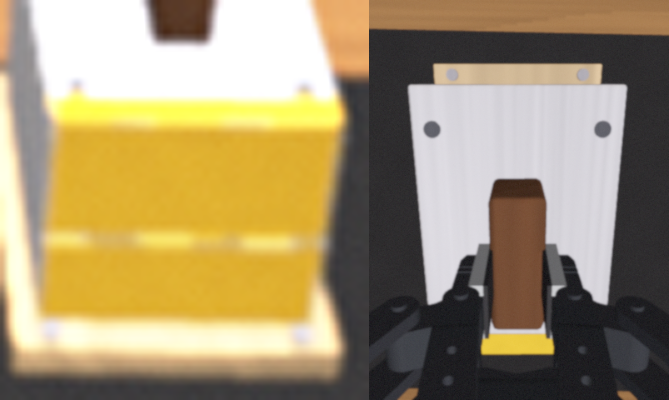

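The height stays at 0.1004 (underside 49.9 mm) whether pressed at 25 or 36 N, so it is on a hard stop at the face height, level and aligned. The side force is gone. Handing in while pressed.

```bash
python3 -c "
from station import robot
print(robot.finish_job())"
```

```text
the job is handed in; nothing more can be done
None
```

I handed the job in at about 48 s. Both pins are in their own holes and released, and the upper half is on the dowels, yellow over yellow, pressed flush and held at about 25 N. Flushness and pin seating come from arm heights and camera views; my attempt to press each pin down by touch stopped short of contact.

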